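Shade row of sample tins in the paint shop

TASK

Set the four sample tins out on the shade rack in order of shade, one upright in the middle of each ring: the palest next to the white end block, the darkest next to the black end block, the two between in their order. Set each down gently, without tipping or dropping it, and leave the paint can, the jar and the brush where they are.

Things in the scene. Friction and masses are not known exactly. Their poses are not given: they have to be found in the camera images.
- tin_cream: Small closed steel sample tin, pale cream label band and the same colour on its lid (the palest of the four). Round, 50 mm diameter, lid rim 53 mm diameter over the top 5 mm, 65 mm tall, about 0.15 to 0.31 kg, loose. It starts upright on the table. Origin: centre of its underside; z up along the tin, x and y have no meaning (it is round).
- tin_ochre: Small closed steel sample tin, yellow-ochre label band and the same colour on its lid (second palest). Round, 50 mm diameter, lid rim 53 mm diameter over the top 5 mm, 65 mm tall, about 0.15 to 0.31 kg, loose. It starts upright on the table. Origin: centre of its underside; z up along the tin, x and y have no meaning (it is round).
- tin_chestnut: Small closed steel sample tin, dark red-brown chestnut label band and the same colour on its lid (second darkest). Round, 50 mm diameter, lid rim 53 mm diameter over the top 5 mm, 65 mm tall, about 0.15 to 0.31 kg, loose. It starts upright on the table. Origin: centre of its underside; z up along the tin, x and y have no meaning (it is round).
- tin_umber: Small closed steel sample tin, almost black dark brown label band and the same colour on its lid (the darkest). Round, 50 mm diameter, lid rim 53 mm diameter over the top 5 mm, 65 mm tall, about 0.15 to 0.31 kg, loose. It starts upright on the table. Origin: centre of its underside; z up along the tin, x and y have no meaning (it is round).
- rack: Shade rack: a flat light plywood board, 100 mm (its x) by 460 mm (its y) and 14 mm thick, fixed to the table beyond the tins, turned up to 0.15 rad. On its top four dark rings (68 mm outside diameter, only painted, flat) mark the places for the tins, in a row along the rack's y axis at y = -135, -45, +45 and +135 mm, x = 0. Origin: centre of its underside; z up, so the top is at z = 14 mm.
- white_block: White painted block, 70 x 28 x 18 mm, fixed on the shade rack at one of the two ends of its row of marks, 205 mm from the rack's middle; the black block is at the other end, and which is at which end changes from start to start. Origin: centre of its underside, on the rack's top.
- black_block: Black painted block, 70 x 28 x 18 mm, fixed on the shade rack at one of the two ends of its row of marks, 205 mm from the rack's middle; the white block is at the other end, and which is at which end changes from start to start. Origin: centre of its underside, on the rack's top.
- paint_can: Bystander: steel paint can with a blue label band and an orange lid, 100 mm diameter, 122 mm tall, 1.1 kg, standing loose on the table beyond the left (+y) end of the rack. Origin: centre of its underside.
- jar: Bystander: amber glass jar with a brass-coloured cap, 68 mm diameter, 85 mm tall, 0.3 kg, standing loose on the table beyond the right (-y) end of the rack. Origin: centre of its underside.
- brush: Bystander: paint brush with a wooden handle lying flat on the table at the left (+y) edge of the work, roughly along x. 200 mm long, 42 mm wide at the bristles, 20 mm thick, 0.07 kg. Origin: underside, at the middle of its length; handle to its -x, bristles to its +x.
Not all that is in view belongs to the job. Leave any purple or turquoise look-alike of the tin_umber alone.

How it is judged:
At the end, for the whole second after the job is handed in: Counted from the white end block to the black one, the four rings carry the cream, ochre, chestnut and umber tins; each tin stands on the rack within 12 mm of its ring's centre along and across the rack, upright within 0.1 rad, released and at rest (z of tin_cream in the frame of rack between 0.009 and 0.02 m and angle between each of tin_cream, tin_ochre, tin_chestnut, tin_umber's own z axis and vertical below 0.1 rad and linear speed of each of tin_cream, tin_ochre, tin_chestnut, tin_umber below 0.02 m/s and angular speed of each of tin_cream, tin_ochre, tin_chestnut, tin_umber below 0.2 rad/s and z of tin_ochre in the frame of rack between 0.009 and 0.02 m and z of tin_chestnut in the frame of rack between 0.009 and 0.02 m and z of tin_umber in the frame of rack between 0.009 and 0.02 m and ((y of white_block in the frame of rack above 0 m and y of tin_cream in the frame of rack between 0.123 and 0.147 m and x of tin_cream in the frame of rack between -0.012 and 0.012 m and y of tin_ochre in the frame of rack between 0.033 and 0.057 m and x of tin_ochre in the frame of rack between -0.012 and 0.012 m and y of tin_chestnut in the frame of rack between -0.057 and -0.033 m and x of tin_chestnut in the frame of rack between -0.012 and 0.012 m and y of tin_umber in the frame of rack between -0.147 and -0.123 m and x of tin_umber in the frame of rack between -0.012 and 0.012 m) or (y of white_block in the frame of rack below 0 m and y of tin_cream in the frame of rack between -0.147 and -0.123 m and x of tin_cream in the frame of rack between -0.012 and 0.012 m and y of tin_ochre in the frame of rack between -0.057 and -0.033 m and x of tin_ochre in the frame of rack between -0.012 and 0.012 m and y of tin_chestnut in the frame of rack between 0.033 and 0.057 m and x of tin_chestnut in the frame of rack between -0.012 and 0.012 m and y of tin_umber in the frame of rack between 0.123 and 0.147 m and x of tin_umber in the frame of rack between -0.012 and 0.012 m))); the robot touches nothing.
It fails at once if a tin is tipped by more than 0.5 rad (angle between any of tin_cream, tin_ochre, tin_chestnut, tin_umber's own z axis and vertical above 0.5 rad).
It fails at once if a tin falls onto the rack or is slammed down on it: faster than 0.45 m/s while less than 26 mm above its top ((linear speed of tin_cream above 0.45 m/s and z of tin_cream in the frame of rack below 0.04 m and x of tin_cream in the frame of rack between -0.05 and 0.05 m and y of tin_cream in the frame of rack between -0.23 and 0.23 m) or (linear speed of tin_ochre above 0.45 m/s and z of tin_ochre in the frame of rack below 0.04 m and x of tin_ochre in the frame of rack between -0.05 and 0.05 m and y of tin_ochre in the frame of rack between -0.23 and 0.23 m) or (linear speed of tin_chestnut above 0.45 m/s and z of tin_chestnut in the frame of rack below 0.04 m and x of tin_chestnut in the frame of rack between -0.05 and 0.05 m and y of tin_chestnut in the frame of rack between -0.23 and 0.23 m) or (linear speed of tin_umber above 0.45 m/s and z of tin_umber in the frame of rack below 0.04 m and x of tin_umber in the frame of rack between -0.05 and 0.05 m and y of tin_umber in the frame of rack between -0.23 and 0.23 m)).
It fails at once if a tin is pressed hard on the rack (more than 60 N) (contact force between any of tin_cream, tin_ochre, tin_chestnut, tin_umber and rack above 60 N).
It fails at once if the paint can, the jar or the brush is moved by more than 25 mm (distance of any of paint_can, jar, brush from where it was at the start of the episode above 0.025 m).
It also fails if it takes over 88 s, if anything falls off the work surface, if the arm or the gripper's body presses on something with over 40 N, if the wrist force passes 120 N, or if a joint passes its speed limit or range.

ROBOT

A 6-joint arm with a two-finger parallel gripper is mounted at the origin on the work surface. World frame = base frame: x ahead of the robot, y to its left, z up, the work surface at z = 0. Lengths are in m, angles in rad, forces in N, time in s.
With the tool pointing down it reaches from about 0.375 to 0.9 m from the base axis. Payload 3.1 kg.
Tool frame: the origin (TCP) lies between the finger pads; the fingertips stand 8 mm ahead of it and the grasp point (between the pads) lies 11 mm behind it; z points along the fingers, y is the line along which they close (so a half turn about z gives the same grasp; the last joint's range is limited). The gripper opens to 85 mm and grips with 20 to 120 N. Pads are 22 mm wide; open, the fingers measure 114 mm over their backs; the gripper's body (76 mm by 85 mm) begins 54 mm behind the grasp point. The pads swing forward as they close: fully open they stand 13 mm farther back than shut.
Start: joints at [1.006, 0.527, 1.433, -0, 1.181, -0.178], TCP at [0.236, 0.579, 0.239] pointing down, gripper open.
Joint ranges: [-3.08, 3.08], [-0.75, 2.2], [0.22, 2.44], [-1.43, 4.57], [0, 2.65], [-2.85, 2.85]. Speed limits (rad/s): [2.79, 2.79, 3.14, 3.14, 3.14, 3.14].

INTERFACE

Orientations are given as a unit quaternion [x, y, z, w].
In Python, from station import readout, cams, sign_off gives the robot as it stands.
- The arm moves only by the tool send_rows, never from a script. Its argument "commands" is text: rows parted by semicolons, each of 5 numbers parted by spaces: the finger opening in mm, from 0 to 85.4, then the shift along the tool's x, y, z each as a share of 0.02 m, from -1 to 1, then the turn about the tool's z as a share of 4 degrees, from -1 to 1. In form: grip dx dy dz spin; .... A call has 1 to 20 rows; each row shifts and turns the commanded pose from where the row before left it, along the tool's axes as they then stand; what a row does not reach is not made up. A row lasts 1/12 s, in which the tool goes at most 41.7 mm and 7.16 degrees, less where a joint would pass 70% of its speed; a pose out of reach is approached as far as the arm can. A call with a number of a shift or a turn outside -1 to 1 is refused whole. A call with a gripper value outside its range is refused whole. The fingers move at their own pace and stop on an object; "grip_force" is the grip in N (left out, the last holds). Time passes only in rows, so rows that do not move let the fingers close. It gives the time, the measured TCP pose, the force, the opening and the grip force at its end, in the units of the state.
- readout.sense(): the state, without advancing time (a new reading comes with each control period).
- cams.snapshot(name): name is "scene" or "side" or "wrist"; returns a dict with "pixels" (480x640x3 uint8, red, green, blue), "intrinsics" (3x3 intrinsics, pixels), "dist" ([k1, k2, p1, p2, k3] as OpenCV has them; the pictures are not rectified), "eye" and "rotation" of the camera in the world. Camera axes: x right, y down, z forward; pixel columns grow to the right and rows downward; lengths in m; the calibration is good to about 2 mm. A picture is of the moment at which its call begins. There is no depth.
- sign_off(): hands the job in; it is judged then, once.
The state is a dict: "t": time; "q": joint angles; "qd": joint speeds; "tau": joint torques, N m; "tcp_pos": TCP position; "tool_rot": TCP orientation; "force": force on the tool from outside, world axes, zero at the start; "ft_torque": the same for the moment, N m; "finger_gap": opening from 0.0 (shut) to 1.0 (fully open); "gripper_force": force on a finger pad.
Only numpy, scipy, OpenCV 4.12 (cv2) and the standard library are available. Lean on these libraries where they do the work, as an engineer would, in place of code of your own. Each camera call takes 0.05 s, during which the arm holds its last target. There are 200 camera calls.

## Working session

There is one attempt and no reset: what is moved stays moved. The work goes in short steps, Python scripts to look and compute and a tool call to move; the robot and the scene stay as the last step left them, time stands still between calls to the robot, and variables do not carry over. Pictures are saved under pics/ and viewed, at most 14 in all, crops included, and the job is handed in when it is done.

Besides the shell and the picture viewer there is one more tool, called in YAML: its name, and indented under it one key for each argument. send_rows: Moves the arm, as the interface text tells. Its arguments: {"type":"object","properties":{"commands":{"type":"string"},"grip_force":{"type":"number"}},"required":["commands"]}

```bash
mkdir -p pics
python3 - <<'E'
from station import readout,cams
import cv2,numpy as np
s=readout.sense();print(s['t'],s['tcp_pos'],s['tool_rot'],s['finger_gap'])
for n in ["scene","side"]:
    d=cams.snapshot(n);cv2.imwrite(f"pics/{n}0.png",d['pixels'][:,:,::-1]);print(n,d['eye'],np.round(d['rotation'],3).tolist(),d['intrinsics'].tolist(),d['dist'])
E
```

```text
0.0 [0.2353376  0.57824734 0.23835018] [ 1.92167340e-01  9.81361585e-01 -1.00732239e-03 -3.72850192e-04] 1.0003617984858
scene [1.22880125 0.21232525 0.98408999] [0.569, 0.754, -0.256, -0.205] [[506.2891214812163, 0.0, 317.4098376983261], [0.0, 506.2891214812163, 235.551368276912], [0.0, 0.0, 1.0]] [-0.04373294  0.          0.          0.          0.        ]
side [ 0.48684959 -0.70980636  0.84728558] [0.936, -0.032, 0.002, -0.351] [[448.21042681437933, 0.0, 324.9547154559546], [0.0, 448.21042681437933, 234.8458508786864], [0.0, 0.0, 1.0]] [-0.01340318  0.          0.          0.          0.        ]
```

View pics/scene0.png

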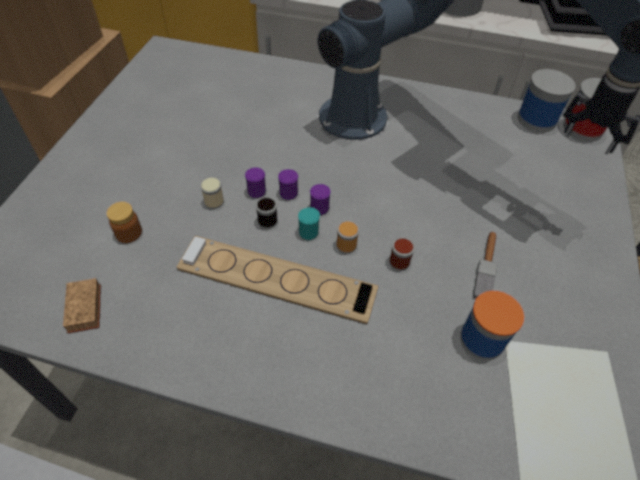

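View pics/side0.png

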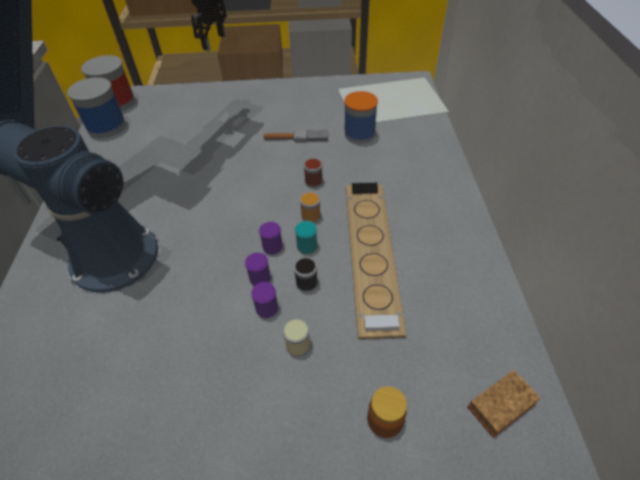

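The scene view shows the cream lid near (211,186), umber (267,206), ochre (348,230) and chestnut (402,246). The white block is at the left (-y) end (194,250) and the black one at (363,298). Enlarged crops will give closer positions.

Run:
```python
import cv2
a=cv2.imread("pics/scene0.png")[160:330,170:420];cv2.imwrite("pics/c1.png",cv2.resize(a,None,fx=3.2,fy=3.2,interpolation=cv2.INTER_CUBIC))
a=cv2.imread("pics/side0.png")[150:360,230:420];cv2.imwrite("pics/c2.png",cv2.resize(a,None,fx=2.8,fy=2.8,interpolation=cv2.INTER_CUBIC))
```

```text
(no output)
```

View pics/c1.png

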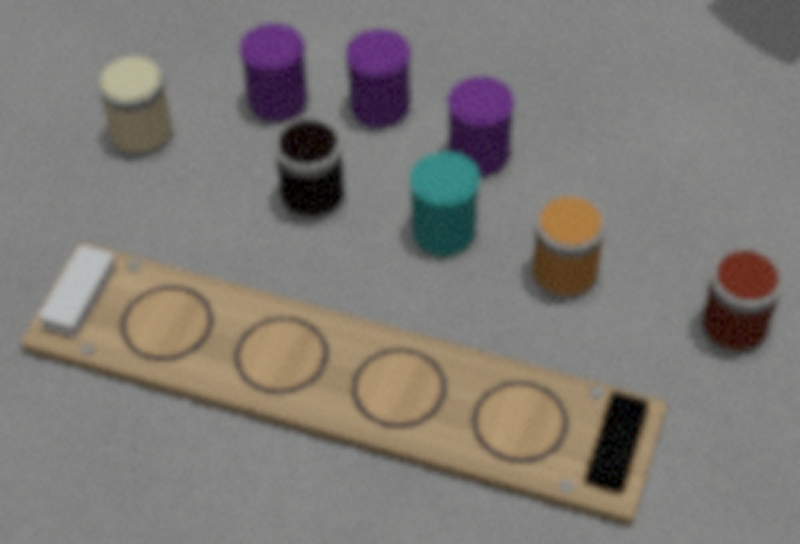

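View pics/c2.png

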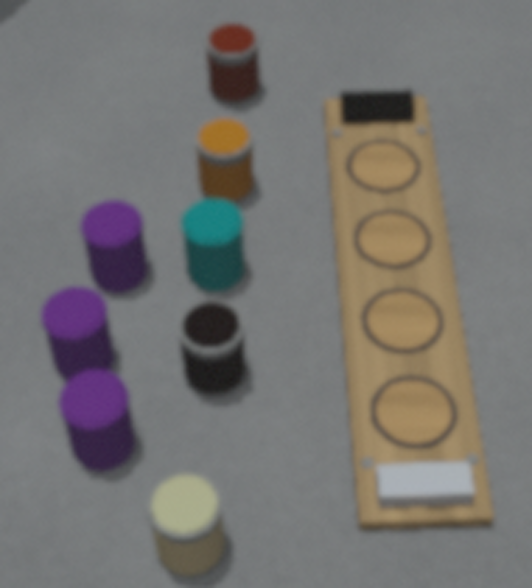

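```bash
cat > h.py <<'E'
import numpy as np,cv2
from scipy.spatial.transform import Rotation as R
def world(d,px,z):
    Rm=R.from_quat(d['rotation']).as_matrix() if np.size(d['rotation'])==4 else np.array(d['rotation'])
    u=cv2.undistortPoints(np.array(px,float).reshape(-1,1,2),d['intrinsics'],np.array(d['dist']))[:,0]
    r=np.c_[u,np.ones(len(u))]@Rm.T; e=np.array(d['eye'])
    return (e+r*((z-e[2])/r[:,2])[:,None])[:,:2]
E
python3 - <<'E'
from h import *
from station import cams
A=dict(l=[(133,80),(309,143),(570,223),(747,277),(446,180),(273,47),(379,52),(481,100)],r=[(167,322),(281,354),(399,387),(519,421)])
B=dict(l=[(185,504),(211,327),(225,138),(233,41),(213,222),(96,399),(76,314),(113,224)],r=[(414,411),(402,321),(393,239),(384,166)])
o={}
for n,P,off,f in(("scene",A,(170,160),3.2),("side",B,(230,150),2.8)):
    d=cams.snapshot(n)
    for k,z in(('l',.065),('r',.014)):
        o[n,k]=world(d,(np.array(P[k])+.5)/f-.5+off,z)
for k in'lr':
    a,b=o['scene',k],o['side',k];print(np.round(np.c_[a,b,(a+b)/2],4))
m=(o['scene','r']+o['side','r'])/2;v=m[3]-m[0];print(np.linalg.norm(v),np.arctan2(-v[0],v[1]),m.mean(0))
E
```

```text
[[ 4.439e-01 -2.657e-01  4.423e-01 -2.690e-01  4.431e-01 -2.674e-01]
 [ 4.676e-01 -1.119e-01  4.656e-01 -1.154e-01  4.666e-01 -1.136e-01]
 [ 4.877e-01  9.650e-02  4.851e-01  9.410e-02  4.864e-01  9.530e-02]
 [ 5.004e-01  2.297e-01  4.981e-01  2.265e-01  4.992e-01  2.281e-01]
 [ 4.737e-01 -1.900e-03  4.710e-01 -5.500e-03  4.723e-01 -3.700e-03]
 [ 3.786e-01 -1.731e-01  3.776e-01 -1.762e-01  3.781e-01 -1.746e-01]
 [ 3.600e-01 -9.040e-02  3.597e-01 -9.450e-02  3.598e-01 -9.240e-02]
 [ 3.875e-01  1.500e-03  3.872e-01 -1.100e-03  3.873e-01  2.000e-04]]
[[ 0.6208 -0.172   0.6207 -0.1714  0.6207 -0.1717]
 [ 0.6241 -0.0823  0.6231 -0.0826  0.6236 -0.0824]
 [ 0.6274  0.0079  0.6272  0.0078  0.6273  0.0079]
 [ 0.631   0.0973  0.6304  0.0976  0.6307  0.0974]]
0.26926830570957666 -0.03713153556136325 [ 0.62557728 -0.03720274]
```

send_rows:
  commands: "85 0 0 0 1;85 0 0 0 1;85 0 0 0 1;85 0 0 0 1;85 0 0 0 1;85 0 0 0 1;85 0 0 0 1;85 0 0 0 1;85 0 0 0 1;85 0 0 0 1;85 0 0 0 1;85 0 0 0 1;85 0 0 0 1;85 0 0 0 1;85 0 0 0 1;85 0 0 0 1;85 0 0 0 1;85 0 0 0 0.5"
  grip_force: 40

```text
t: 1.7
tcp_pos: [0.2356, 0.5786, 0.239]
tool_rot: [0.721, 0.693, -0.0, 0.0]
force: [-0.2, -0.1, 0.4]
finger_gap: 0.999
gripper_force: 0.0
```

send_rows:
  commands: "85 -0.94 0.77 0.27 0;85 -0.94 0.77 0.27 0;85 -0.94 0.77 0.27 0;85 -0.94 0.77 0.27 0;85 -0.94 0.77 0.27 0;85 -0.94 0.77 0.27 0;85 -0.94 0.77 0.27 0;85 -0.94 0.77 0.27 0;85 -0.94 0.77 0.27 0;85 -0.94 0.77 0.27 0;85 -0.94 0.77 0.27 0;85 -0.94 0.77 0.27 0;85 -0.94 0.77 0.27 0;85 -0.94 0.77 0.27 0;85 -0.94 0.77 0.27 0;85 -0.94 0.77 0.27 0;85 -0.94 0.77 0.27 0;85 -0.94 0.77 0.27 0;85 0 0 0 0;85 0 0 0 0"

```text
t: 3.37
tcp_pos: [0.5005, 0.2292, 0.1417]
tool_rot: [0.721, 0.693, -0.0, -0.0]
force: [-0.5, 0.0, 0.0]
finger_gap: 0.994
gripper_force: 0.0
```

Run:
```python
from h import *
from station import cams,readout
d=cams.snapshot("wrist");cv2.imwrite("pics/w1.png",d['pixels'][:,:,::-1]);print(d['eye'],R.from_quat(d['rotation']).as_matrix().round(2))
s=readout.sense();print(s['tcp_pos'],s['tool_rot'])
```

```text
[0.50331045 0.30217058 0.2768302 ] [[ 1.   -0.04 -0.01]
 [-0.04 -0.96 -0.29]
 [-0.    0.29 -0.96]]
[0.49976313 0.22995935 0.1418712 ] [ 7.20773493e-01  6.93170454e-01 -3.49354302e-04 -4.13843269e-04]
```

View pics/w1.png

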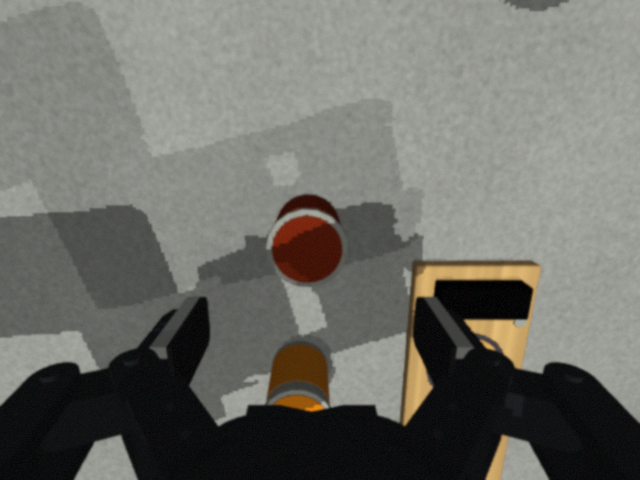

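The wrist view shows the chestnut lid at about (308,248), between the fingers (left pad about x=195, right pad about x=430).

Run:
```python
from h import *
from station import cams
d=cams.snapshot("wrist");print(world(d,[(308,248)],.063), world(d,[(308,248)],.065))
```

```text
[[0.49754228 0.22989163]] [[0.49758849 0.23057407]]
```

send_rows:
  commands: "85 0 -0.1 0.5 0;85 0 0 0.6 0;85 0 0 0.7 0;85 0 0 0.7 0;85 0 0 0.7 0;85 0 0 0.7 0;85 0 0 0.6 0;85 0 0 0.5 0;85 0 0 0.3 0;85 0 0 0.2 0;85 0 0 0 0;45 0 0 0 0;45 0 0 0 0;45 0 0 0 0;45 0 0 0 0;45 0 0 0 0;45 0 0 0 0"

```text
t: 4.88
tcp_pos: [0.4984, 0.2304, 0.0329]
tool_rot: [0.72, 0.694, 0.001, 0.0]
force: [-1.2, 0.3, 5.1]
finger_gap: 0.597
gripper_force: 40.9
```

send_rows:
  commands: "45 0 0 -0.4 0;45 0 0 -0.7 0;45 0 0 -1 0;45 0 0 -1 0;45 0 0 -1 0;45 0 0 -0.9 0;45 -0.4 0.25 0 0;45 -0.8 0.5 0 0;45 -0.9 0.55 0 0;45 -0.9 0.55 0 0;45 -0.9 0.58 0 0;45 -0.9 0.58 0 0;45 -0.9 0.58 0 0;45 -0.9 0.58 0 0;45 -0.9 0.58 0 0;45 -0.9 0.58 0 0;45 -0.9 0.58 0 0;45 -0.8 0.5 0 0;45 -0.5 0.4 0 0;45 -0.2 0.1 0 0"

```text
t: 6.55
tcp_pos: [0.6292, 0.0069, 0.1314]
tool_rot: [0.721, 0.693, 0.0, 0.0]
force: [0.4, 0.3, -2.1]
finger_gap: 0.597
gripper_force: 42.2
```

send_rows:
  commands: "45 0 0 0 0;45 0 0 0 0"

```text
t: 6.72
tcp_pos: [0.627, 0.0097, 0.1316]
tool_rot: [0.72, 0.694, -0.0, -0.001]
force: [0.5, -0.5, -2.4]
finger_gap: 0.604
gripper_force: 42.2
```

send_rows:
  commands: "45 -0.05 0 0.4 0;45 0 0 0.7 0;45 0 0 0.8 0;45 0 0 0.8 0;45 0 0 0.6 0;45 0 0 0.3 0;45 0 0 0.2 0;45 0 0 0.15 0;45 0 0 0.1 0;45 0 0 0.05 0;45 0 0 0 0;45 0 0 0 0"

```text
t: 7.72
tcp_pos: [0.6283, 0.0081, 0.0506]
tool_rot: [0.72, 0.694, 0.0, 0.0]
force: [-0.1, -0.1, -2.0]
finger_gap: 0.6
gripper_force: 42.2
```

send_rows:
  commands: "45 0 0 0.07 0;45 0 0 0.05 0;45 0 0 0 0;45 0 0 0 0"

```text
t: 8.05
tcp_pos: [0.6278, 0.0082, 0.0477]
tool_rot: [0.72, 0.694, -0.0, -0.0]
force: [-0.3, -0.2, -2.1]
finger_gap: 0.602
gripper_force: 42.2
```

send_rows:
  commands: "45 0 0 0.04 0;45 0 0 0.03 0;45 0 0 0 0;45 0 0 0 0"

```text
t: 8.38
tcp_pos: [0.628, 0.0082, 0.0471]
tool_rot: [0.72, 0.694, 0.0, 0.0]
force: [-1.9, 0.3, 4.1]
finger_gap: 0.599
gripper_force: 42.3
```

send_rows:
  commands: "60 0 0 0 0;85 0 0 0 0;85 0 0 0 0;85 0 0 -0.3 0;85 0 0 -0.7 0;85 0 0 -1 0;85 0 0 -1 0;85 0 0 -1 0;85 0 0 -0.7 0;85 0.51 -0.91 0 0;85 0.51 -0.91 0 0;85 0.51 -0.91 0 0;85 0.51 -0.91 0 0;85 0.51 -0.91 0 0;85 0.51 -0.91 0 0;85 0.51 -0.91 0 0;85 0.51 -0.91 0 0;85 0 0 0 0;85 0 0 0 0"

```text
t: 9.97
tcp_pos: [0.4851, 0.0957, 0.1407]
tool_rot: [0.72, 0.694, 0.0, 0.0]
force: [1.2, -0.4, 0.3]
finger_gap: 0.992
gripper_force: 0.0
```

Run:
```python
from h import *
from station import cams,readout
d=cams.snapshot("wrist");print(readout.sense()['tcp_pos'])
a=d['pixels'][:,:,::-1];b=cams.snapshot("side")['pixels'][:,:,::-1]
cv2.imwrite("pics/w2.png",np.hstack([cv2.resize(a[100:460],(480,270)),cv2.resize(b[150:360,240:440],(300,270))]))
cv2.imwrite("pics/w2f.png",a)
hsv=cv2.cvtColor(np.ascontiguousarray(a),cv2.COLOR_BGR2HSV)
```

```text
[0.48653575 0.09523292 0.1408178 ]
```

View pics/w2.png

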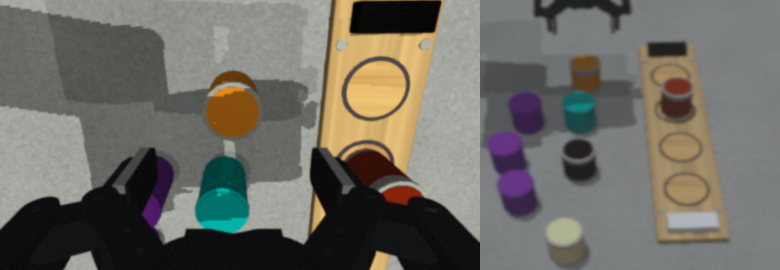

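Chestnut stands upright on the third ring. The ochre lid sits centred between the fingers at full-picture (309,247).

send_rows:
  commands: "85 0 -0.06 0.4 0;85 0 0 0.6 0;85 0 0 0.7 0;85 0 0 0.7 0;85 0 0 0.7 0;85 0 0 0.7 0;85 0 0 0.6 0;85 0 0 0.5 0;85 0 0 0.3 0;85 0 0 0.2 0;85 0 0 0 0;45 0 0 0 0;45 0 0 0 0;45 0 0 0 0;45 0 0 0 0;45 0 0 0 0;45 0 0 0 0"

```text
t: 11.48
tcp_pos: [0.4847, 0.0953, 0.0331]
tool_rot: [0.72, 0.694, 0.001, 0.001]
force: [-0.3, 0.3, 6.7]
finger_gap: 0.603
gripper_force: 40.9
```

send_rows:
  commands: "45 0 0 -0.4 0;45 0 0 -0.7 0;45 0 0 -1 0;45 0 0 -1 0;45 0 0 -1 0;45 0 0 -0.9 0;45 -0.4 0.34 0 0;45 -0.8 0.68 0 0;45 -0.9 0.76 0 0;45 -0.9 0.76 0 0;45 -0.9 0.76 0 0;45 -0.9 0.76 0 0;45 -0.9 0.76 0 0;45 -0.9 0.76 0 0;45 -0.9 0.76 0 0;45 -0.7 0.6 0 0;45 -0.4 0.34 0 0;45 0 0 0 0;45 0 0 0 0"

```text
t: 13.07
tcp_pos: [0.6222, -0.0821, 0.131]
tool_rot: [0.721, 0.693, -0.001, -0.001]
force: [-0.9, 0.2, -4.3]
finger_gap: 0.603
gripper_force: 42.4
```

send_rows:
  commands: "45 0 0.05 0.4 0;45 0 0 0.7 0;45 0 0 0.8 0;45 0 0 0.8 0;45 0 0 0.6 0;45 0 0 0.3 0;45 0 0 0.2 0;45 0 0 0.15 0;45 0 0 0.1 0;45 0 0 0.08 0;45 0 0 0 0;45 0 0 0 0"

```text
t: 14.07
tcp_pos: [0.6246, -0.0822, 0.0502]
tool_rot: [0.72, 0.694, 0.0, 0.0]
force: [0.3, -0.5, -3.5]
finger_gap: 0.602
gripper_force: 42.4
```

send_rows:
  commands: "45 0 0 0.04 0;45 0 0 0 0;45 0 0 0 0"

```text
t: 14.32
tcp_pos: [0.6243, -0.0822, 0.0491]
tool_rot: [0.72, 0.694, 0.0, 0.0]
force: [0.7, -0.1, -3.8]
finger_gap: 0.597
gripper_force: 42.4
```

send_rows:
  commands: "45 0 0 0.05 0;45 0 0 0.03 0;45 0 0 0 0;45 0 0 0 0"

```text
t: 14.65
tcp_pos: [0.6243, -0.0821, 0.0473]
tool_rot: [0.72, 0.694, 0.0, 0.0]
force: [-1.6, 0.1, -2.5]
finger_gap: 0.601
gripper_force: 42.4
```

send_rows:
  commands: "45 0 0 0.03 0;45 0 0 0 0;45 0 0 0 0"

```text
t: 14.9
tcp_pos: [0.6243, -0.0822, 0.0472]
tool_rot: [0.72, 0.694, 0.0, 0.0]
force: [-1.4, 0.6, 3.0]
finger_gap: 0.596
gripper_force: 42.5
```

send_rows:
  commands: "60 0 0 0 0;85 0 0 0 0;85 0 0 0 0;85 0 0 -0.3 0;85 0 0 -0.7 0;85 0 0 -1 0;85 0 0 -1 0;85 0 0 -1 0;85 0 0 -0.7 0;85 -0.2 -0.87 0 0;85 -0.2 -0.87 0 0;85 -0.2 -0.87 0 0;85 -0.2 -0.87 0 0;85 -0.2 -0.87 0 0;85 -0.2 -0.87 0 0;85 -0.2 -0.87 0 0;85 -0.2 -0.87 0 0;85 -0.2 -0.87 0 0;85 0 0 0 0;85 0 0 0 0"

```text
t: 16.57
tcp_pos: [0.4664, -0.1124, 0.1412]
tool_rot: [0.721, 0.693, 0.0, 0.0]
force: [0.1, 0.5, -1.2]
finger_gap: 0.999
gripper_force: 0.0
```

Run:
```python
from h import *
from station import cams,readout
d=cams.snapshot("wrist");print(readout.sense()['tcp_pos'])
a=d['pixels'][:,:,::-1];b=cams.snapshot("side")['pixels'][:,:,::-1]
cv2.imwrite("pics/w3.png",np.hstack([cv2.resize(a[100:460],(480,270)),cv2.resize(b[150:360,240:440],(300,270))]))
```

```text
[ 0.46746104 -0.1126377   0.14126728]
```

View pics/w3.png

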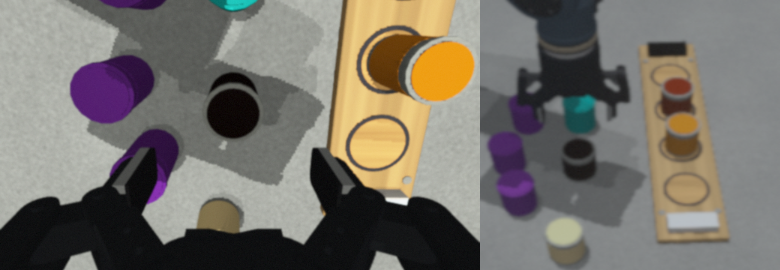

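Ochre and chestnut stand upright on their rings. The umber lid is centred under the gripper at about full-picture (309,250), with clearance from the purple tins.

send_rows:
  commands: "85 -0.05 -0.06 0.4 0;85 0 0 0.6 0;85 0 0 0.7 0;85 0 0 0.7 0;85 0 0 0.7 0;85 0 0 0.7 0;85 0 0 0.6 0;85 0 0 0.5 0;85 0 0 0.3 0;85 0 0 0.2 0;85 0 0 0 0;45 0 0 0 0;45 0 0 0 0;45 0 0 0 0;45 0 0 0 0;45 0 0 0 0;45 0 0 0 0"

```text
t: 18.08
tcp_pos: [0.4656, -0.1133, 0.0335]
tool_rot: [0.72, 0.694, 0.0, 0.001]
force: [-0.1, -0.3, 5.6]
finger_gap: 0.593
gripper_force: 40.9
```

send_rows:
  commands: "45 0 0 -0.4 0;45 0 0 -0.8 0;45 0 0 -1 0;45 0 0 -1 0;45 0 0 -1 0;45 0 0 -0.8 0;45 0.4 0.3 0 0;45 0.8 0.58 0 0;45 0.95 0.68 0 0;45 0.95 0.68 0 0;45 0.95 0.68 0 0;45 0.95 0.68 0 0;45 0.95 0.68 0 0;45 0.95 0.68 0 0;45 0.95 0.68 0 0;45 0.95 0.68 0 0;45 0.95 0.68 0 0;45 0.7 0.5 0 0;45 0.41 0.32 0 0;45 0 0 0 0"

```text
t: 19.75
tcp_pos: [0.6303, 0.1002, 0.1315]
tool_rot: [0.72, 0.694, 0.0, -0.0]
force: [0.5, -0.0, -1.8]
finger_gap: 0.596
gripper_force: 42.2
```

send_rows:
  commands: "45 0 0 0.2 0;45 0 0 0 0"

```text
t: 19.92
tcp_pos: [0.6279, 0.0975, 0.1272]
tool_rot: [0.72, 0.694, -0.001, -0.001]
force: [-0.5, -1.6, -2.5]
finger_gap: 0.598
gripper_force: 42.2
```

send_rows:
  commands: "45 0 0.06 0.4 0;45 0 0 0.7 0;45 0 0 0.8 0;45 0 0 0.8 0;45 0 0 0.5 0;45 0 0 0.3 0;45 0 0 0.2 0;45 0 0 0.1 0;45 0 0 0.08 0;45 0 0 0.05 0;45 0 0 0 0;45 0 0 0 0"

```text
t: 20.92
tcp_pos: [0.6312, 0.098, 0.0507]
tool_rot: [0.72, 0.694, 0.0, 0.0]
force: [0.1, -1.3, -2.2]
finger_gap: 0.598
gripper_force: 42.2
```

send_rows:
  commands: "45 0 0 0.03 0;45 0 0 0 0;45 0 0 0 0"

```text
t: 21.17
tcp_pos: [0.6309, 0.098, 0.0497]
tool_rot: [0.72, 0.694, 0.0, 0.0]
force: [-0.3, -0.1, -2.1]
finger_gap: 0.598
gripper_force: 42.2
```

send_rows:
  commands: "45 0 0 0.05 0;45 0 0 0.04 0;45 0 0 0 0;45 0 0 0 0"

```text
t: 21.5
tcp_pos: [0.6309, 0.098, 0.0477]
tool_rot: [0.72, 0.694, 0.0, 0.0]
force: [-0.0, 0.2, -2.0]
finger_gap: 0.599
gripper_force: 42.2
```

send_rows:
  commands: "45 0 0 0.03 0;45 0 0 0 0;45 0 0 0 0"

```text
t: 21.75
tcp_pos: [0.631, 0.098, 0.0476]
tool_rot: [0.72, 0.694, 0.0, 0.0]
force: [-0.6, 0.0, 2.6]
finger_gap: 0.596
gripper_force: 42.3
```

send_rows:
  commands: "60 0 0 0 0;85 0 0 0 0;85 0 0 0 0;85 0 0 -0.3 0;85 0 0 -0.7 0;85 0 0 -1 0;85 0 0 -1 0;85 0 0 -1 0;85 0 0 -0.7 0"

```text
t: 22.5
tcp_pos: [0.6317, 0.098, 0.1434]
tool_rot: [0.72, 0.694, 0.001, 0.001]
force: [0.3, -0.2, 0.2]
finger_gap: 0.999
gripper_force: 0.0
```

send_rows:
  commands: "85 -0.98 -0.46 0 0;85 -0.98 -0.46 0 0;85 -0.98 -0.46 0 0;85 -0.98 -0.46 0 0;85 -0.98 -0.46 0 0;85 -0.98 -0.46 0 0;85 -0.98 -0.46 0 0;85 -0.98 -0.46 0 0;85 -0.98 -0.46 0 0;85 -0.98 -0.46 0 0;85 -0.98 -0.46 0 0;85 -0.98 -0.46 0 0;85 -0.98 -0.46 0 0;85 -0.98 -0.46 0 0;85 -0.98 -0.46 0 0;85 -0.98 -0.46 0 0;85 -0.98 -0.46 0 0;85 -0.98 -0.46 0 0;85 -0.98 -0.46 0 0;85 0 0 0 0"

```text
t: 24.17
tcp_pos: [0.4415, -0.2712, 0.1417]
tool_rot: [0.721, 0.692, -0.0, 0.001]
force: [-0.4, -0.9, -0.0]
finger_gap: 0.994
gripper_force: 0.0
```

Run:
```python
from h import *
from station import cams,readout
d=cams.snapshot("wrist");print(readout.sense()['tcp_pos'])
a=d['pixels'][:,:,::-1];b=cams.snapshot("side")['pixels'][:,:,::-1]
cv2.imwrite("pics/w4.png",np.hstack([cv2.resize(a[100:460],(480,270)),cv2.resize(b[150:360,240:440],(300,270))]))
```

```text
[ 0.44183145 -0.26943936  0.14159415]
```

View pics/w4.png

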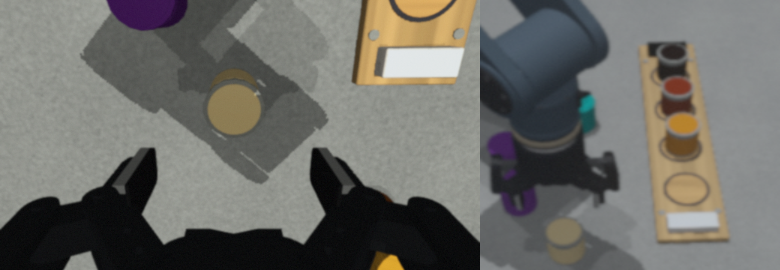

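The other three stand upright on their rings. The cream lid is centred at about full-picture (312,245).

send_rows:
  commands: "85 0.08 0 0.4 0;85 0 0 0.6 0;85 0 0 0.7 0;85 0 0 0.7 0;85 0 0 0.7 0;85 0 0 0.7 0;85 0 0 0.6 0;85 0 0 0.5 0;85 0 0 0.3 0;85 0 0 0.2 0;85 0 0 0 0;45 0 0 0 0;45 0 0 0 0;45 0 0 0 0;45 0 0 0 0;45 0 0 0 0;45 0 0 0 0"

```text
t: 25.68
tcp_pos: [0.4425, -0.2663, 0.0339]
tool_rot: [0.72, 0.694, 0.0, 0.001]
force: [-1.1, 0.2, 6.3]
finger_gap: 0.601
gripper_force: 40.9
```

send_rows:
  commands: "45 0 0 -0.4 0;45 0 0 -0.7 0;45 0 0 -1 0;45 0 0 -1 0;45 0 0 -1 0;45 0 0 -0.9 0;45 0.23 0.4 0 0;45 0.47 0.8 0 0;45 0.53 0.9 0 0;45 0.53 0.9 0 0;45 0.53 0.9 0 0;45 0.53 0.9 0 0;45 0.53 0.9 0 0;45 0.53 0.9 0 0;45 0.53 0.9 0 0;45 0.46 0.8 0 0;45 0.23 0.4 0 0;45 0 0 0 0;45 0 0 0 0"

```text
t: 27.27
tcp_pos: [0.6191, -0.1699, 0.1319]
tool_rot: [0.72, 0.694, -0.001, -0.001]
force: [-0.3, -0.4, -3.7]
finger_gap: 0.601
gripper_force: 42.4
```

send_rows:
  commands: "45 0 0 0.4 0;45 0 0 0.7 0;45 0 0 0.8 0;45 0 0 0.8 0;45 0 0 0.5 0;45 0 0 0.3 0;45 0 0 0.2 0;45 0 0 0.15 0;45 0 0 0.1 0;45 0 0 0.05 0;45 0 0 0 0;45 0 0 0 0"

```text
t: 28.27
tcp_pos: [0.6203, -0.1707, 0.0536]
tool_rot: [0.72, 0.694, 0.0, 0.0]
force: [0.7, -0.7, -2.0]
finger_gap: 0.604
gripper_force: 42.4
```

send_rows:
  commands: "45 0 0 0.1 0;45 0 0 0.08 0;45 0 0 0.05 0;45 0 0 0 0;45 0 0 0 0"

```text
t: 28.68
tcp_pos: [0.6199, -0.1705, 0.0484]
tool_rot: [0.72, 0.694, -0.0, -0.0]
force: [-0.5, 0.3, -3.0]
finger_gap: 0.598
gripper_force: 42.4
```

send_rows:
  commands: "45 0 0 0.04 0;45 0 0 0 0;45 0 0 0 0"

```text
t: 28.93
tcp_pos: [0.62, -0.1707, 0.0481]
tool_rot: [0.72, 0.694, 0.0, 0.0]
force: [-0.5, 0.0, 0.2]
finger_gap: 0.598
gripper_force: 42.5
```

Touching down; release, lift and step back.

send_rows:
  commands: "60 0 0 0 0;85 0 0 0 0;85 0 0 0 0;85 0 0 -0.3 0;85 0 0 -0.7 0;85 0 0 -1 0;85 0 0 -1 0;85 0 0 -1 0;85 0 0 -1 0;85 0 0 -1 0;85 0 -0.9 -0.5 0;85 0 -0.9 -0.5 0;85 0 -0.9 -0.5 0;85 0 -0.9 -0.5 0;85 0 -0.9 0 0;85 0 -0.9 0 0;85 0 -0.9 0 0;85 0 0 0 0;85 0 0 0 0"

```text
t: 30.52
tcp_pos: [0.4939, -0.1659, 0.2084]
tool_rot: [0.721, 0.693, 0.0, 0.001]
force: [-0.0, -0.5, 1.0]
finger_gap: 0.994
gripper_force: 0.0
```

Run:
```python
from h import *
from station import cams,readout
print(readout.sense()['tcp_pos'])
a=cams.snapshot("scene")['pixels'][:,:,::-1];b=cams.snapshot("side")['pixels'][:,:,::-1]
cv2.imwrite("pics/w5.png",np.hstack([cv2.resize(a[200:330,170:390],(440*1,260),interpolation=2),cv2.resize(b[170:350,320:420],(260,468),interpolation=2)[:260] if 0 else cv2.resize(b[150:350,330:430],(130,260))]))
cv2.imwrite("pics/w6.png",np.hstack([cv2.resize(a[190:330,170:390],(550,350),interpolation=2),cv2.resize(b[150:340,330:420],(166,350),interpolation=2)]))
```

```text
[ 0.49388909 -0.16593285  0.20840755]
```

View pics/w6.png

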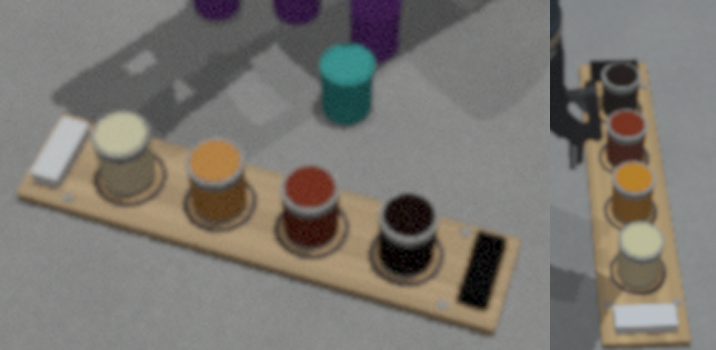

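All four tins stand upright and centred on their rings, in the order cream, ochre, chestnut, umber from the white block.

```bash
python3 -c "
from station import sign_off
print(sign_off())"
```

```text
the job is handed in; nothing more can be done
None
```

The job is handed in: the four tins stand upright on their rings, running cream, ochre, chestnut, umber from the white block to the black one, in about 31 s of the 88 s allowed, and the paint can, jar and brush were left alone.

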